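# Zero the parcel scale and hold its recessed calibration button

### The job

Put the empty parcel scale into calibration: take the slim stylus out of the pen stand and, with it, first press the zero button in the wide shallow well all the way down and let it come back up. Then reach the stylus through the narrow deep hole at the other end of the control strip and hold the calibration button at its bottom fully down; finish while still gripping the stylus and holding that button down. Leave the marker in its stand and do not disturb the stapler, tape, stamp and small carton.

Things in the scene. Friction and masses are not known exactly. Their poses are not given: they have to be found in the camera images.
- scale: Grey parcel scale, fixed to the table, 240 x 240 mm. Origin: centre of its underside; z up, its x axis points from the control strip to the weighing platform. The flat horizontal control strip (70 mm deep, 240 mm long, top 55 mm above the table) is the -x edge, with a display in its middle; the steel platform behind it is only 1 mm higher. The strip has two vertical holes, one near each end.
- zero_mouth (a point): Centre of the mouth of the wide shallow well, level with the strip's top, at the strip's +y end (scale frame -85, +75, 55 mm). The well is round, 16 mm across. The zero button, a 14 mm white disc, lies 6 mm below the mouth.
- cal_mouth (a point): Centre of the mouth of the narrow deep hole, level with the strip's top, at the strip's -y end (scale frame -85, -75, 55 mm). The hole is round, 12 mm across. The calibration button, a 10 mm white disc, lies 28 mm below the mouth.
- zero_button (a joint): Zero button, moves straight down: 0 = up, 0.004 m = fully down. Its spring takes 1.2 N to start and 3.6 N to be fully down, and pushes it back up.
- cal_button (a joint): Calibration button, moves straight down: 0 = up, 0.005 m = fully down. Its spring takes 1.2 N to start and 4.2 N to be fully down, and pushes it back up.
- stylus: Slim stylus, 130 mm long, about 35 g, standing upright in one of the two sockets of the pen stand. Origin: the tip of its rod; z runs along the stylus from tip to handle. Steel rod of 6 mm diameter with a round end from z = 0 to 60 mm, then a black round handle of 16 mm diameter from z = 60 to 130 mm. In the stand the handle's shoulder rests on the stand's top, so its tip starts 6 mm above the table and the handle stands free from 66 to 136 mm above the table.
- stylus_grip (a point): Point on the stylus axis, in the handle, 100 mm from the tip: where to grip it.
- stand: Wooden pen stand, fixed block of 150 x 60 x 66 mm (x, y, z). Origin: centre of its underside. Two vertical sockets, 9 mm across, at x = -50 and +50 mm on its centre line, right through; one carries the stylus, the other the marker.
- marker: Stubby black marker, upright in the other socket: a fat 24 mm barrel, 60 mm tall, on a short 20 mm nib. Origin at the nib's end, 46 mm above the table; its top is 126 mm above the table. To be left there.
- stapler: Black stapler, 150 x 36 x 58 mm, loose bystander. Origin: centre of its underside.
- tape: Roll of amber packing tape lying flat, 90 mm across, 48 mm high, loose bystander. Origin: centre of its underside.
- stamp: Wooden hand stamp standing upright, 38 mm across, 68 mm high, loose bystander. Origin: centre of its underside.
- carton: Small carton, 120 x 80 x 60 mm, loose bystander. Origin: centre of its underside.
Things that resemble listed ones, but are neither listed nor needed, are in the scene too. What is shaped like the marker but orange is not meant.

How it is judged:
By the outcome, as a careful person would: the job done as asked, in the order asked, and still so for the second after the job is handed in, while the arm keeps its last pose, push and grip.
It also fails if it takes over 64 s, if anything falls off the work surface, if the arm or the gripper's body presses on something with over 40 N, if the wrist force passes 120 N, or if a joint passes its speed limit or range.

### The arm

A 7-joint arm with a two-finger parallel gripper is mounted at the origin on the work surface. World frame = base frame: x ahead of the robot, y to its left, z up, the work surface at z = 0. Lengths are in m, angles in rad, forces in N, time in s.
With the tool pointing down it reaches from about 0.4 to 0.85 m from the base axis. Payload 10.4 kg.
Tool frame: the origin (TCP) lies midway between the tips of the shut fingers; the grasp point (between the pads) lies 19 mm behind it (manip.pinch_z is the distance from the TCP to the grasp point, in m); y points along the fingers, x is the direction in which the jaws open and shut, and the axes are right-handed (so a half turn about y gives the same grasp; the last joint's range is limited). The gripper opens to 85 mm and grips with 20 to 120 N. Pads are 22 mm wide; open, the fingers measure 114 mm over their backs; the gripper's body (76 mm by 85 mm) begins 54 mm behind the grasp point. The pads swing forward as they close: fully open they stand 13 mm farther back than shut.
Start: joints at [-1.297, 0.332, -0.065, 1.46, 0.022, 1.35, -0.088], TCP at [0.183, 0.598, 0.231] pointing down, gripper open.
Joint ranges: [-2.6, 2.6], [-0.5, 2.12], [-1.47, 1.34], [0.16, 2.42], [-1.27, 4.41], [0.06, 2.06], [-2.6, 2.6]. Speed limits (rad/s): [2.22, 2.22, 2.79, 2.79, 3.14, 3.14, 3.14].

### API

Orientations are given as a unit quaternion [x, y, z, w].
In Python, from workcell import manip gives the robot as it stands.
- The arm moves only by the shell command python3 -m pendant 'ROWS' [OPENING] [FORCE]. ROWS is a JSON object of lists of equal length, an entry for each row: "offset": the shift along the tool's x, y, z scaled (see below), a list of three; "turn": the turn, a rotation vector about the tool's x, y, z scaled (see below), a list of three. A call has 1 to 12 rows; each row is the pose to reach, as a shift and turn from the pose measured when the call began, along the tool's axes at that moment; what a row does not reach only later rows make up. The controller multiplies each number of a shift by 200 mm and each number of a turn by 45 degrees. A row lasts 1/8 s, in which the tool goes at most 62.5 mm and 10.7 degrees, less where a joint would pass 70% of its speed; a pose out of reach is approached as far as the arm can. A call with a number of a shift or a turn outside -1 to 1 is refused whole. A call with a gripper value outside its range is refused whole. OPENING is the opening in per cent of the stroke, from 0 (shut) to 100 (fully open), set as the call begins (- or left out, the last holds). The fingers move at their own pace and stop on an object; FORCE is the grip in N (left out, the last holds). Time passes only in rows, so rows that repeat a pose let the fingers close. It gives the time, the measured TCP pose, the force and the opening at its end, in the units of the state.
- manip.get_obs(): the state, without advancing time (a new reading comes with each control period).
- manip.camera(name): name is "scene" or "top" or "wrist"; returns (picture, depth): 384x512x3 uint8, red, green, blue; 384x512 float32, m along the optical axis (not along the pixel's ray), 0 where there is no reading.
- manip.camera_model(name): a dict with "intrinsics" (3x3 intrinsics, pixels), "k1" (the pictures are not rectified: a ray, as slopes to the right and down, at radius r is drawn at 1 + k1 r^2 times it, then the intrinsics apply), "R" (3x3) and "t" (3): a world point X has camera coordinates R X + t; the wrist camera has in their place "tool_from_camera" (4x4, takes a point from camera to tool coordinates, whose origin is the TCP and whose axes are the tool frame's). Camera axes: x right, y down, z forward; pixel columns grow to the right and rows downward; lengths in m; the calibration is good to about 2 mm. A picture is of the moment at which its call begins: read the wrist's pose just before it. camera_model takes no time and is no camera call.
- manip.hand_in(): hands the job in, once; it reports no verdict.
The state is a dict: "clock": time; "joint_pos": joint angles; "joint_velocities": joint speeds; "tau": joint torques, N m; "position": TCP position; "ee_rot": TCP orientation; "ft_force": force on the tool from outside, world axes, zero at the start; "torque": the same for the moment, N m; "grip_width": opening from 0.0 (shut) to 1.0 (fully open).
Only numpy, scipy, OpenCV 4.12 (cv2) and the standard library are available. Lean on these libraries where they do the work, as an engineer would, in place of code of your own. Each camera call takes 0.05 s, during which the arm holds its last target. There are 200 camera calls.

## Working session

There is one attempt and no reset: what is moved stays moved. The work goes in short steps, Python scripts to look and compute and a shell command to move; the robot and the scene stay as the last step left them, time stands still between calls to the robot, and variables do not carry over. Pictures are saved under pics/ and viewed, about 8 in all and at most 12, crops included, and the job is handed in when it is done.

```bash
mkdir -p pics; cat > h.py <<'E'
import numpy as np, cv2, json
from workcell import manip
from scipy.spatial.transform import Rotation as Ro
def ray(m,u,v):
    K=np.array(m["intrinsics"]);p=np.array([[[u,v]]],float)
    q=cv2.undistortPoints(p,K,np.array([m["k1"],0,0,0],float))[0,0]
    return np.array([q[0],q[1],1.0])
def cam(name,obs=None):
    m=manip.camera_model(name)
    if "R" in m:
        R=np.array(m["R"]).T; c=-R@np.array(m["t"])
    else:
        T=np.array(m["tool_from_camera"]);Rt=Ro.from_quat(obs["ee_rot"]).as_matrix()
        R=Rt@T[:3,:3]; c=Rt@T[:3,3]+np.array(obs["position"])
    return m,R,c
def onplane(C,u,v,z):
    m,R,c=C; d=R@ray(m,u,v); return c+d*(z-c[2])/d[2]
def project(C,X):
    m,R,c=C; p=R.T@(np.asarray(X)-c); x,y=p[0]/p[2],p[1]/p[2]; s=1+m["k1"]*(x*x+y*y)
    K=np.array(m["intrinsics"]); return K[0,0]*x*s+K[0,2],K[1,1]*y*s+K[1,2]
def rel(X,obs=None):
    "TCP target in world -> offset numbers"
    o=obs or manip.get_obs(); R=Ro.from_quat(o["ee_rot"]).as_matrix()
    return (R.T@(np.asarray(X)-o["position"]))/0.2
def snap(name,tag):
    o=manip.get_obs(); im,d=manip.camera(name); cv2.imwrite(f"pics/{tag}.png",im[:,:,::-1]); np.save(f"pics/{tag}.npy",d)
    json.dump({k:np.asarray(x).tolist() for k,x in o.items()},open(f"pics/{tag}.json","w"))
    return o,im,d
E
python3 - <<'E'
from h import *
o,a,d=snap("top","top0"); o,b,d=snap("scene","scene0")
print(o["clock"],o["position"],Ro.from_quat(o["ee_rot"]).as_matrix().round(3).tolist(),o["grip_width"],manip.pinch_z)
print(cam("top")[1].round(2).tolist(),cam("top")[2],cam("scene")[2])
E
```

```text
0.05 [0.18266939 0.59730278 0.23050653] [[0.292, -0.0, -0.956], [0.956, -0.001, 0.292], [-0.001, -1.0, -0.0]] 0.9965285838224851 0.0187
[[0.01, -1.0, 0.08], [-1.0, -0.01, 0.04], [-0.04, -0.08, -1.0]] [ 0.48298511 -0.00889538  1.11678666] [ 1.02367107 -0.47611245  0.81026635]
```

View pics/top0.png

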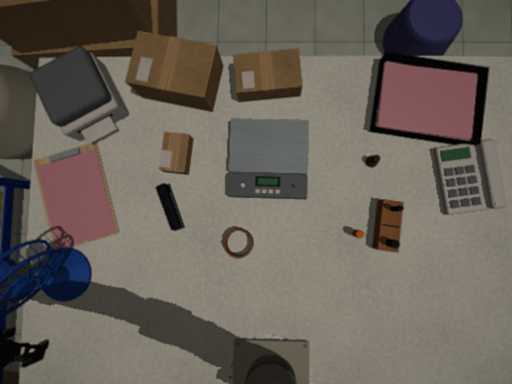

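View pics/scene0.png

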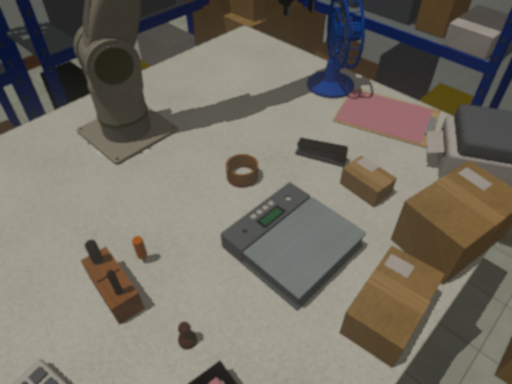

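Top view: the scale is at about (268,160), with its strip on the lower edge and well and hole at about (243,184) and (293,186). The pen stand is at (390,225), with dark uprights near (397,209) and (391,242). There is an orange decoy at (358,233), which I'll ignore. In the scene view the uprights are at (92,250) and (114,280). I'll enlarge both to tell the marker from the stylus.

```bash
python3 - <<'E'
import cv2,numpy as np
a=cv2.imread("pics/top0.png");b=cv2.imread("pics/scene0.png")
f=lambda i:cv2.convertScaleAbs(cv2.resize(i,None,fx=5,fy=5,interpolation=cv2.INTER_CUBIC),alpha=1.6)
A=f(a[190:265,345:425]);B=f(b[230:330,75:150]);
o=np.zeros((500,800,3),np.uint8);o[:375,:400]=A;o[:500,400:775]=B
cv2.imwrite("pics/crop1.png",o)
E
```

```text
(no output)
```

View pics/crop1.png

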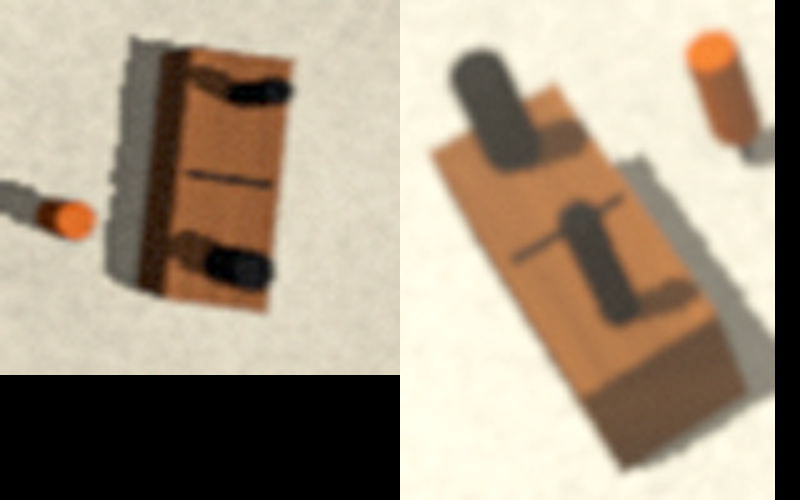

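The thin one with the 16 mm handle is the upper one in the top view (~(392..402, 208)) and the nearer one in the scene view (114,280). The fat one (top (391,242)) is the marker and stays put. Next I'll locate the stylus, the well and the hole.

```bash
python3 - <<'E'
from h import *
T=cam("top");S=cam("scene")
a=cv2.imread("pics/top0.png");b=cv2.imread("pics/scene0.png")
print("base top",onplane(T,391.6,208.4,.066),"top end",onplane(T,401.5,208.2,.136))
# scene crop: handle top centre, base centre
sc=lambda x,y:(75+(x-400)/5,230+y/5)
print("scene base",onplane(S,*sc(624,316),.066),"top",onplane(S,*sc(577,214),.136))
print("marker top",onplane(T,345+258/5,190+270/5,.126))
for (u,v) in((243,184.5),(293,186)):
    print("hole",onplane(T,u,v,.055))
# scale corners: strip rectangle dark grey
c=a[110:205,220:315]; cv2.imwrite("pics/crop2.png",cv2.convertScaleAbs(cv2.resize(c,None,fx=6,fy=6,interpolation=cv2.INTER_CUBIC),alpha=1.5))
E
```

```text
base top [ 0.51754706 -0.3512306   0.066     ] top end [ 0.51610307 -0.35542763  0.136     ]
scene base [ 0.52223559 -0.35353526  0.066     ] top [ 0.51905372 -0.35268068  0.136     ]
marker top [ 0.41770338 -0.34407551  0.126     ]
hole [0.5849214  0.08936769 0.055     ]
hole [ 0.58185977 -0.06163683  0.055     ]
```

View pics/crop2.png

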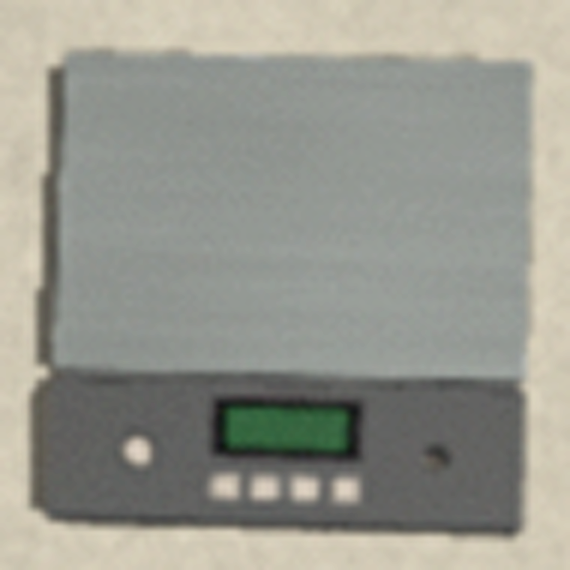

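The white zero button shows in the well at top pixel (243,185.2) and the dark narrow hole at (292.8,186.2). They are 151 mm apart, as expected. The stylus is at about (0.518,-0.353). I'll move above it with the yaw unchanged, which keeps the jaws across the stand's long axis.

```bash
python3 -m pendant '{"offset":[[-0.3,0,-0.3],[-0.6,0,-0.6],[-0.9,0,-0.9],[-1,0,-1],[-1,0,-1],[-1,0,-1]],"turn":[[0,0,0],[0,0,0],[0,0,0],[0,0,0],[0,0,0],[0,0,0]]}' 100 60
python3 -m pendant '{"offset":[[-0.2,0,-0.2],[-0.4,0,-0.4],[-0.6,0,-0.6],[-0.8,0,-0.8],[-1,0,-1],[-1,0,-1],[-1,0,-1]],"turn":[[0,0,0],[0,0,0],[0,0,0],[0,0,0],[0,0,0],[0,0,0],[0,0,0]]}'
python3 -c "
from h import *
print(rel([.518,-.353,.23]))"
```

```text
clock: 0.85
position: [0.3169, 0.3453, 0.2309]
ee_rot: [0.57, 0.419, -0.42, -0.569]
ft_force: [-0.7, 0.2, 0.3]
grip_width: 0.998
clock: 1.72
position: [0.4483, 0.0962, 0.231]
ee_rot: [0.569, 0.419, -0.42, -0.569]
ft_force: [-0.3, -0.4, -0.8]
grip_width: 1.002
[-2.04265707  0.00789311 -0.99703155]
```

```bash
python3 -m pendant '{"offset":[[-0.2,0,-0.1],[-0.4,0,-0.2],[-0.6,0,-0.3],[-0.8,0,-0.4],[-1,0,-0.5],[-1,0,-0.5]],"turn":[[0,0,0],[0,0,0],[0,0,0],[0,0,0],[0,0,0],[0,0,0]]}'
python3 -m pendant '{"offset":[[-0.2,0,-0.1],[-0.4,0,-0.2],[-0.6,0,-0.3],[-0.8,0,-0.4],[-1,0,-0.5],[-1,0,-0.5],[-1,0,-0.5]],"turn":[[0,0,0],[0,0,0],[0,0,0],[0,0,0],[0,0,0],[0,0,0],[0,0,0]]}'
python3 - <<'E'
from h import *
o,im,d=snap("wrist","w1"); C=cam("wrist",o)
print(rel([.518,-.353,.23]),o["joint_pos"],C[2],project(C,[.518,-.353,.136]),project(C,[.518,-.353,.066]))
E
```

```text
clock: 2.48
position: [0.4849, -0.1259, 0.2312]
ee_rot: [0.57, 0.418, -0.42, -0.569]
ft_force: [-0.6, 0.4, 0.4]
grip_width: 1.003
clock: 3.35
position: [0.5219, -0.3442, 0.231]
ee_rot: [-0.569, -0.419, 0.42, 0.569]
ft_force: [-0.2, 1.2, 0.1]
grip_width: 1.0
[-0.0487918   0.00653455  0.00557374] [-0.09977875  0.4143954   0.81657824  1.49689388 -0.30303844  1.36245487
  2.00829958] [ 0.45250824 -0.32134583  0.37372625] (np.float64(241.30257949756339), np.float64(191.80410089847263)) (np.float64(244.22120632331809), np.float64(171.57984625266846))
```

View pics/w1.png

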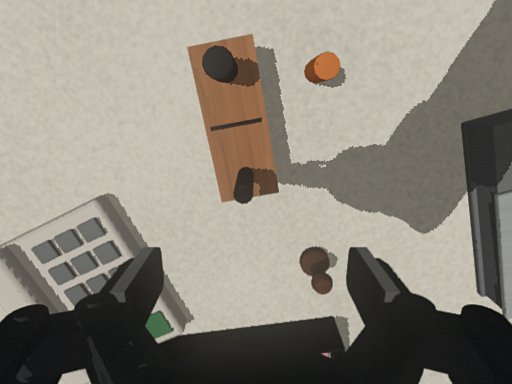

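The wrist view shows the fat marker at (220,64) and the slim stylus, top at ~(243,195), within ~3 px of my prediction. I'll refine with a mask and compute the descent.

```bash
python3 - <<'E'
from h import *
o=json.load(open("pics/w1.json"));C=cam("wrist",o);im=cv2.imread("pics/w1.png");d=np.load("pics/w1.npy")
r=im[155:215,215:290].astype(int)
m=((r.max(2)<60)&(r[:,:,2]-r[:,:,0]<14)).astype(np.uint8)
n,l,s,c=cv2.connectedComponentsWithStats(m);print(s,c)
k=1+s[1:,4].argmax()
for y in range(s[k,1],s[k,1]+s[k,3],3):
    x=np.where(l[y]==k)[0];print(y+155,x.min()+215,x.max()+215,d[y+155,int(x.mean())+215].round(3))
E
```

```text
[[   0    0   75   60 4021]
 [  19   13   19   35  479]] [[37.97015668 29.34046257]
 [28.8559499  30.83924843]]
168 243 248 0.307
171 240 251 0.294
174 239 252 0.282
177 238 252 0.272
180 237 252 0.263
183 237 252 0.253
186 236 252 0.248
189 235 251 0.247
192 234 251 0.247
195 234 251 0.249
198 235 250 0.248
201 239 247 0.251
```

```bash
python3 - <<'E'
from h import *
o=json.load(open("pics/w1.json"));C=cam("wrist",o)
X=onplane(C,242.8,193.8,.136);Y=onplane(C,245.8,173,.068);print(X,Y)
print(rel([.5185,-.353,.225]), "dz to .0873:",(.231-.0873)/.2, rel([X[0],X[1],.0873]))
E
```

```text
[ 0.51991991 -0.35237682  0.136     ] [ 0.51942261 -0.35173391  0.068     ]
[-0.04802989  0.03153222  0.0031684 ] dz to .0873: 0.7184999999999999 [-0.04227488  0.72002283 -0.00315023]
```

```bash
python3 -m pendant '{"offset":[[-0.042,0,-0.003],[-0.042,0.15,-0.003],[-0.042,0.3,-0.003],[-0.042,0.45,-0.003],[-0.042,0.58,-0.003],[-0.042,0.68,-0.003],[-0.042,0.72,-0.003],[-0.042,0.72,-0.003],[-0.042,0.72,-0.003]],"turn":[[0,0,0],[0,0,0],[0,0,0],[0,0,0],[0,0,0],[0,0,0],[0,0,0],[0,0,0],[0,0,0]]}' 100 60
python3 -m pendant '{"offset":[[0,0,0],[0,0,0],[0,0,0],[0,0,0],[0,0,0],[0,0,0],[0,0,0],[0,0,0]],"turn":[[0,0,0],[0,0,0],[0,0,0],[0,0,0],[0,0,0],[0,0,0],[0,0,0],[0,0,0]]}' 0 60
python3 - <<'E'
from h import *
o,im,d=snap("wrist","w2");print(o["position"],o["ft_force"],o["grip_width"]*85)
E
```

```text
clock: 4.53
position: [0.5204, -0.3527, 0.0883]
ee_rot: [0.569, 0.42, -0.42, -0.568]
ft_force: [-0.3, -0.6, 0.8]
grip_width: 1.001
clock: 5.52
position: [0.5204, -0.3527, 0.0884]
ee_rot: [0.569, 0.42, -0.42, -0.568]
ft_force: [-0.4, 0.3, 1.7]
grip_width: 0.17
[ 0.52041475 -0.35274487  0.08835631] [-0.39677286  0.29904161  1.7367381 ] 14.429105278299264
```

View pics/w2.png

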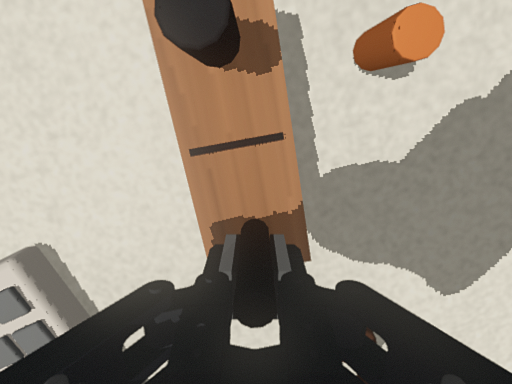

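The handle is between the pads (opening ≈14–16 mm). Lifting straight out.

```bash
python3 -m pendant '{"offset":[[0,-0.05,0],[0,-0.15,0],[0,-0.27,0],[0,-0.39,0],[0,-0.5,0],[0,-0.58,0],[0,-0.62,0],[0,-0.62,0],[0,-0.62,0]],"turn":[[0,0,0],[0,0,0],[0,0,0],[0,0,0],[0,0,0],[0,0,0],[0,0,0],[0,0,0],[0,0,0]]}' 0 60
python3 - <<'E'
from h import *
o,im,d=snap("scene","s3");C=cam("scene")
p=o["position"];ax=[project(C,[p[0],p[1],p[2]+.0187+k]) for k in(-.1,-.04,.03)];print(ax,rel([.583,.089,p[2]]),rel([.582,-.062,p[2]]))
u,v=map(int,ax[1]);c=im[v-60:v+60,u-80:u+80,::-1]
cv2.imwrite("pics/s3c.png",cv2.convertScaleAbs(cv2.resize(c,None,fx=5,fy=5,interpolation=cv2.INTER_CUBIC),alpha=1.3));print(u-80,v-60)
E
```

```text
clock: 6.7
position: [0.5201, -0.3523, 0.2116]
ee_rot: [0.569, 0.42, -0.42, -0.569]
ft_force: [0.4, -0.2, 0.1]
grip_width: 0.168
[(np.float64(111.64566684936247), np.float64(274.65661952792806)), (np.float64(103.21969262816938), np.float64(256.3484548256376)), (np.float64(92.10831317294469), np.float64(232.1120901218688))] [ 2.20121821 -0.00242812  0.35005664] [ 1.47831311 -0.00173327  0.13220868]
23 196
```

View pics/s3c.png

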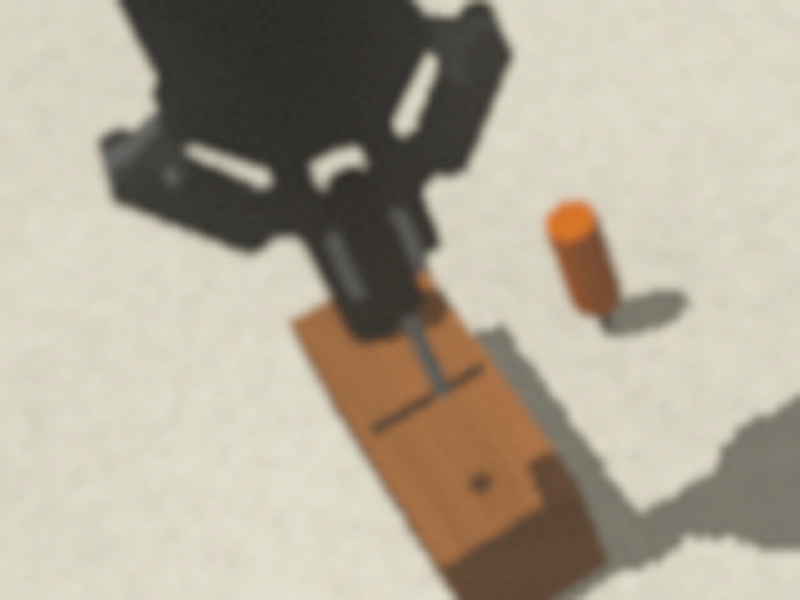

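The stylus is out with its tip at scene pixel (111.6,273.6), against a predicted (111.6,274.7), so it hangs straight. Now to the scale, with a wrist look at the holes from closer in.

```bash
python3 -m pendant '{"offset":[[0.2,0,0.04],[0.4,0,0.09],[0.6,0,0.13],[0.8,0,0.17],[1,0,0.2],[1,0,0.2]],"turn":[[0,0,0],[0,0,0],[0,0,0],[0,0,0],[0,0,0],[0,0,0]]}'
python3 -m pendant '{"offset":[[0.2,0,0.03],[0.4,0,0.06],[0.6,0,0.08],[0.8,0,0.1],[0.8,0,0.1],[0.8,0,0.1]],"turn":[[0,0,0],[0,0,0],[0,0,0],[0,0,0],[0,0,0],[0,0,0]]}'
python3 - <<'E'
from h import *
o,im,d=snap("wrist","w4");C=cam("wrist",o)
p=o["position"];print(p,rel([.583,.089,p[2]]),project(C,[.583,.089,.055]),project(C,[.582,-.062,.055]))
E
```

```text
clock: 7.5
position: [0.5414, -0.1453, 0.2106]
ee_rot: [-0.567, -0.421, 0.422, 0.568]
ft_force: [-0.9, 0.2, -0.5]
grip_width: 0.169
clock: 8.25
position: [0.5684, 0.0121, 0.2103]
ee_rot: [-0.568, -0.42, 0.422, 0.568]
ft_force: [-0.5, -0.3, -1.0]
grip_width: 0.166
[0.56840295 0.01209558 0.21033121] [0.3909373  0.00053445 0.04282433] (np.float64(334.1777188697169), np.float64(166.61579096715906)) (np.float64(187.23325815634152), np.float64(208.5180360369512))
```

View pics/w4.png

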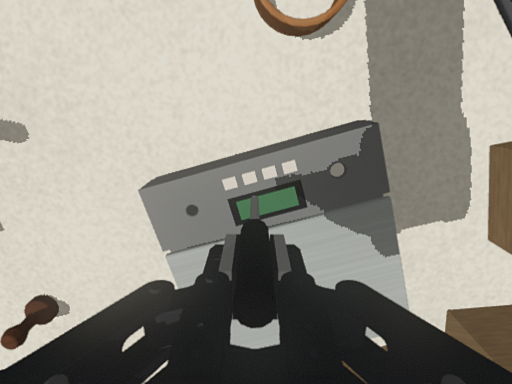

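The wrist view shows the wide well at (337,170), the narrow hole at (192,210) and the rod tip at ~(255,198). I'll measure the mouths more precisely.

```bash
python3 - <<'E'
from h import *
im=cv2.imread("pics/w4.png");o=json.load(open("pics/w4.json"));C=cam("wrist",o)
a=im[155:185,322:352];b=im[195:225,177:207]
f=lambda i:cv2.convertScaleAbs(cv2.resize(i,(390,390),interpolation=cv2.INTER_NEAREST),alpha=1.6,beta=10)
cv2.imwrite("pics/c4.png",np.hstack([f(a),f(b)]))
p=o["position"]
print("tip pred",project(C,[p[0],p[1],p[2]+.0187-.1]))
for u,v,z in((337,170,.055),(192,210,.055)):print(onplane(C,u,v,z))
E
```

```text
tip pred (np.float64(253.26859119037354), np.float64(198.61646754169942))
[0.58706908 0.09087902 0.055     ]
[ 0.58488778 -0.05795328  0.055     ]
```

View pics/c4.png

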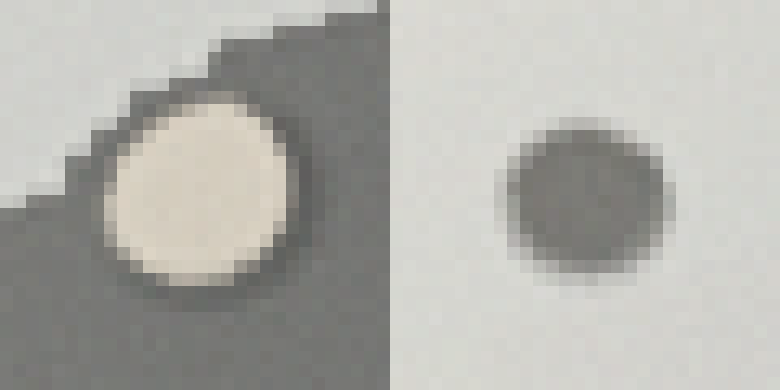

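```bash
python3 - <<'E'
from h import *
o=json.load(open("pics/w4.json"));C=cam("wrist",o)
print(onplane(C,337.5,169.5,.055),onplane(C,336.9,169.3,.049),onplane(C,191.5,210,.055))
im=cv2.imread("pics/w4.png").astype(int)
for v in range(190,220,2):print(v,im[v,244:270].mean(1).astype(int).tolist())
print(rel([.5855,.09,.147]))
E
```

```text
[0.58672499 0.09145174 0.055     ] [0.58811976 0.09207281 0.049     ] [ 0.58474103 -0.05843613  0.055     ]
190 [125, 125, 124, 125, 126, 125, 124, 125, 125, 127, 127, 127, 119, 121, 115, 97, 80, 68, 56, 50, 50, 46, 45, 47, 48, 49]
192 [126, 125, 127, 127, 123, 120, 118, 114, 84, 81, 57, 56, 52, 49, 47, 48, 52, 49, 48, 49, 49, 49, 49, 52, 54, 59]
194 [116, 86, 81, 57, 52, 52, 49, 47, 50, 50, 50, 52, 50, 50, 49, 48, 54, 55, 62, 66, 78, 80, 95, 95, 95, 97]
196 [47, 49, 49, 48, 48, 50, 52, 56, 84, 108, 97, 89, 82, 76, 88, 95, 96, 95, 95, 95, 96, 94, 94, 94, 93, 95]
198 [51, 52, 57, 62, 68, 79, 78, 87, 88, 88, 89, 88, 87, 83, 90, 95, 94, 94, 94, 93, 94, 92, 93, 92, 93, 94]
200 [96, 95, 95, 95, 96, 95, 92, 86, 87, 87, 87, 87, 87, 85, 85, 95, 94, 93, 95, 92, 93, 94, 93, 93, 93, 93]
202 [95, 94, 93, 94, 94, 94, 88, 85, 87, 87, 88, 89, 86, 85, 86, 94, 92, 93, 93, 93, 92, 93, 95, 93, 92, 93]
204 [94, 93, 94, 94, 94, 92, 89, 85, 87, 87, 87, 87, 86, 84, 84, 94, 93, 94, 93, 93, 91, 93, 93, 94, 93, 92]
206 [94, 92, 93, 91, 94, 94, 86, 86, 85, 86, 87, 86, 86, 83, 82, 93, 95, 92, 93, 92, 93, 93, 92, 91, 93, 93]
208 [92, 92, 95, 92, 92, 93, 85, 84, 84, 88, 86, 89, 85, 81, 83, 93, 92, 93, 91, 93, 93, 91, 92, 93, 94, 92]
210 [92, 92, 93, 92, 94, 94, 85, 85, 86, 86, 86, 86, 86, 82, 82, 90, 92, 92, 92, 94, 92, 93, 92, 93, 93, 93]
212 [92, 93, 91, 92, 92, 92, 84, 85, 86, 86, 87, 85, 86, 83, 80, 90, 94, 92, 93, 95, 93, 94, 91, 89, 89, 86]
214 [92, 93, 94, 93, 92, 91, 85, 85, 86, 87, 86, 87, 84, 83, 82, 85, 88, 86, 85, 67, 64, 47, 46, 47, 43, 42]
216 [92, 92, 92, 94, 93, 93, 84, 84, 85, 85, 87, 86, 84, 84, 81, 62, 44, 43, 42, 42, 43, 43, 41, 42, 42, 56]
218 [90, 89, 86, 74, 66, 65, 82, 82, 79, 81, 79, 81, 78, 78, 76, 59, 43, 48, 57, 59, 78, 85, 96, 110, 124, 123]
[0.39961888 0.31716456 0.03176454]
```

```bash
python3 -m pendant '{"offset":[[0.15,0,0.01],[0.3,0,0.02],[0.4,0,0.026],[0.404,0.1,0.027],[0.404,0.2,0.027],[0.404,0.28,0.027],[0.404,0.31,0.027],[0.404,0.31,0.027],[0.404,0.31,0.027]],"turn":[[0,0,0],[0,0,0],[0,0,0],[0,0,0],[0,0,0],[0,0,0],[0,0,0],[0,0,0],[0,0,0]]}'
python3 - <<'E'
from h import *
o,im,d=snap("wrist","w5");C=cam("wrist",o);p=o["position"]
print(p,rel([.5865,.0907,.147]),Ro.from_quat(o["ee_rot"]).as_matrix()[:,1].round(4))
u,v=project(C,[p[0],p[1],.055]);print(u,v);u,v=int(u),int(v)
c=im[v-35:v+35,u-45:u+45,::-1];cv2.imwrite("pics/c5.png",cv2.convertScaleAbs(cv2.resize(c,(720,560),interpolation=cv2.INTER_NEAREST),alpha=1.6))
E
```

```text
clock: 9.43
position: [0.5871, 0.0905, 0.1492]
ee_rot: [-0.568, -0.421, 0.421, 0.568]
ft_force: [-0.7, 0.3, -0.8]
grip_width: 0.168
[0.5871091  0.0904688  0.14918657] [-0.00019047  0.01073367  0.00282982] [-9.e-04  0.e+00 -1.e+00]
253.25388514843203 193.43005090062775
```

View pics/c5.png

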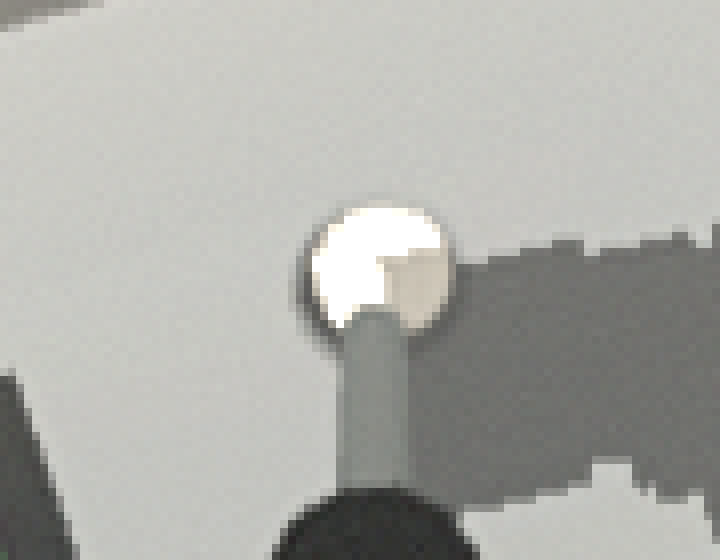

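The tip hangs over the well, and the white button is centred within about 1 mm of the rod column. Pressing in steps with a force check.

```bash
python3 -m pendant '{"offset":[[0,0.03,0.002],[0,0.06,0.002],[0,0.085,0.002],[0,0.095,0.002],[0,0.1,0.002],[0,0.105,0.002],[0,0.105,0.002],[0,0.105,0.002]],"turn":[[0,0,0],[0,0,0],[0,0,0],[0,0,0],[0,0,0],[0,0,0],[0,0,0],[0,0,0]]}'
```

```text
clock: 10.48
position: [0.5867, 0.0906, 0.1283]
ee_rot: [-0.568, -0.421, 0.421, 0.568]
ft_force: [-2.4, -0.8, 2.0]
grip_width: 0.171
```

```bash
python3 -m pendant '{"offset":[[0,0.006,0],[0,0.012,0],[0,0.012,0],[0,0.012,0]],"turn":[[0,0,0],[0,0,0],[0,0,0],[0,0,0]]}'
python3 -m pendant '{"offset":[[0,0.006,0],[0,0.012,0],[0,0.012,0],[0,0.012,0]],"turn":[[0,0,0],[0,0,0],[0,0,0],[0,0,0]]}'
```

```text
clock: 10.98
position: [0.587, 0.0906, 0.1265]
ee_rot: [-0.568, -0.421, 0.421, 0.568]
ft_force: [-2.2, -0.4, 7.5]
grip_width: 0.172
clock: 11.48
position: [0.5878, 0.0906, 0.1259]
ee_rot: [-0.568, -0.422, 0.42, 0.568]
ft_force: [-5.0, -0.8, 18.0]
grip_width: 0.171
```

Force has bottomed out (18 N, TCP z 0.126 → tip ≈ 0.044, which is fully down). Release and go over to the narrow hole.

```bash
python3 -m pendant '{"offset":[[0,-0.06,0],[0,-0.14,0],[0,-0.2,0],[-0.2,-0.2,-0.058],[-0.4,-0.2,-0.115],[-0.6,-0.2,-0.172],[-0.7,-0.2,-0.2],[-0.72,-0.18,-0.207],[-0.72,-0.14,-0.207],[-0.72,-0.13,-0.207],[-0.72,-0.13,-0.207]],"turn":[[0,0,0],[0,0,0],[0,0,0],[0,0,0],[0,0,0],[0,0,0],[0,0,0],[0,0,0],[0,0,0],[0,0,0],[0,0,0]]}'
python3 - <<'E'
from h import *
o,im,d=snap("wrist","w6");C=cam("wrist",o);p=o["position"]
o2,im2,_=snap("scene","s6")
print(p,rel([.5845,-.0592,.150]),Ro.from_quat(o["ee_rot"]).as_matrix()[:,1].round(4),o["ft_force"])
z=p[2]-.0821
print("hole C",project(C,[.5847,-.0584,.055]),"tip",project(C,[p[0],p[1],z]))
u,v=project(C,[p[0],p[1],.055]);u,v=int(u),int(v);print(u-35,v-35)
c=im[v-35:v+35,u-35:u+35,::-1];A=cv2.resize(c,(560,560),interpolation=cv2.INTER_NEAREST)
cv2.imwrite("pics/c6.png",cv2.convertScaleAbs(A,alpha=1.5))
E
```

```text
clock: 12.85
position: [0.5853, -0.0582, 0.1513]
ee_rot: [-0.568, -0.422, 0.421, 0.568]
ft_force: [-0.0, -0.2, -1.4]
grip_width: 0.172
[ 0.58529579 -0.05823686  0.15130504] [-0.00369666  0.00863332  0.00396919] [ 0.001   0.0015 -1.    ] [-0.0331298  -0.20985261 -1.42968217]
hole C (np.float64(252.61280492125204), np.float64(191.84940426029527)) tip (np.float64(252.9686993208282), np.float64(198.02528047964287))
218 157
```

View pics/c6.png

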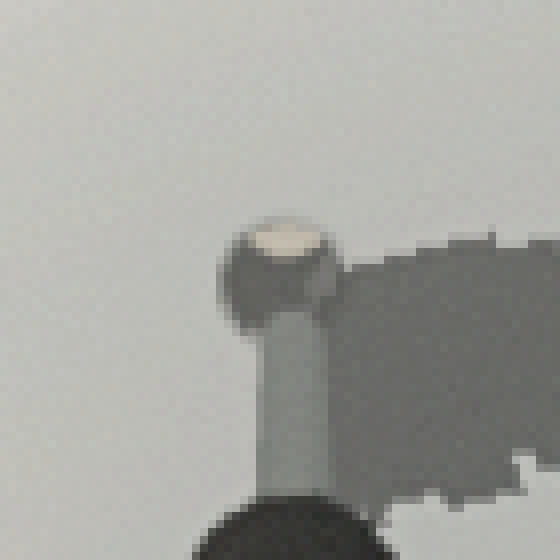

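The narrow hole is centred at (252.8,191.8), with its button visible at the bottom. The rod is about 1 mm off in tool +x and slightly off in z, so I'll correct that and descend part-way, checking side force.

```bash
python3 -m pendant '{"offset":[[-0.005,0,0.005],[-0.005,0,0.005],[-0.005,0.03,0.005],[-0.005,0.06,0.005],[-0.005,0.09,0.005],[-0.005,0.12,0.005],[-0.005,0.14,0.005],[-0.005,0.14,0.005],[-0.005,0.14,0.005]],"turn":[[0,0,0],[0,0,0],[0,0,0],[0,0,0],[0,0,0],[0,0,0],[0,0,0],[0,0,0],[0,0,0]]}'
python3 -c "
from h import *
p=manip.get_obs()['position'];print(rel([.5841,-.0592,.110]),p)"
```

```text
clock: 14.08
position: [0.5844, -0.0594, 0.1239]
ee_rot: [0.568, 0.422, -0.42, -0.568]
ft_force: [0.1, -0.9, -0.7]
grip_width: 0.168
[0.00043965 0.0695431  0.00178953] [ 0.58438903 -0.059408    0.12390894]
```

The tip is 13 mm inside with no side force. Continuing to the button.

```bash
python3 -m pendant '{"offset":[[0,0.025,0.001],[0,0.05,0.001],[0,0.065,0.001],[0,0.08,0.001],[0,0.09,0.001],[0,0.095,0.001],[0,0.095,0.001],[0,0.095,0.001]],"turn":[[0,0,0],[0,0,0],[0,0,0],[0,0,0],[0,0,0],[0,0,0],[0,0,0],[0,0,0]]}'
python3 -m pendant '{"offset":[[0,0.006,0],[0,0.012,0],[0,0.012,0],[0,0.012,0]],"turn":[[0,0,0],[0,0,0],[0,0,0],[0,0,0]]}'
```

```text
clock: 15.08
position: [0.5843, -0.0593, 0.1051]
ee_rot: [0.568, 0.422, -0.42, -0.568]
ft_force: [-0.6, 0.9, 3.2]
grip_width: 0.169
clock: 15.58
position: [0.5847, -0.0595, 0.1034]
ee_rot: [0.568, 0.422, -0.42, -0.568]
ft_force: [-1.8, 0.4, 9.8]
grip_width: 0.174
```

```bash
python3 -m pendant '{"offset":[[0,0.008,0],[0,0.008,0],[0,0.008,0],[0,0.008,0],[0,0.008,0],[0,0.008,0],[0,0.008,0],[0,0.008,0]],"turn":[[0,0,0],[0,0,0],[0,0,0],[0,0,0],[0,0,0],[0,0,0],[0,0,0],[0,0,0]]}'
python3 - <<'E'
from h import *
o,im,d=snap("scene","s7");o,im2,d=snap("wrist","w7");print(o["position"],o["ft_force"],o["grip_width"])
a=im[60:340,70:410,::-1]
cv2.imwrite("pics/s7c.png",np.hstack([cv2.resize(a,(470,387)),cv2.resize(im2[140:260,200:300,::-1],(322,387))]))
E
```

```text
clock: 16.58
position: [0.5853, -0.0597, 0.1031]
ee_rot: [0.569, 0.423, -0.419, -0.568]
ft_force: [-3.8, 0.1, 15.6]
grip_width: 0.173
[ 0.58525183 -0.05963463  0.10304285] [-3.81466326  0.49925372 14.96859923] 0.1679422414498247
```

View pics/s7c.png

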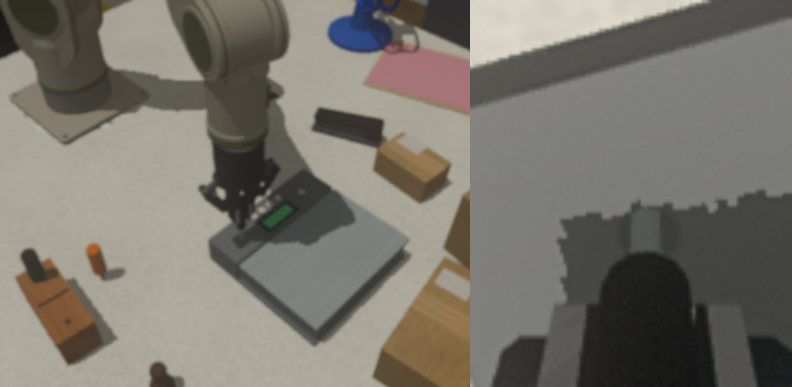

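The rod is in the narrow hole, the marker is still in its stand, the bystanders haven't moved, and the push is steady at 15 N (4.2 N needed). Handing in.

```bash
python3 -c "
from workcell import manip
print(manip.hand_in())"
```

```text
the job is handed in; nothing more can be done
None
```

I pressed the zero button first and then held the calibration button down with the stylus, and handed in at about 17 s while still pushing. The hand-in gives no verdict, so success rests on the checks below.

- **Zero button:** pressed through the wide well to 18 N (3.6 N needed) with the tip at about z 44 mm; fully down is 45 mm. I then withdrew fully so it could spring back, but took no picture to confirm that it did.
- **Calibration button:** the rod went into the narrow hole with no side force. At the end it pushed down with a steady 15 N (4.2 N needed). The tip was at about z 21 mm, where fully down is 22 mm. About 4 N of sideways force remained while pushing.
- **Grip:** the gripper still held the stylus at the end, with the handle between the pads.
- **Other objects:** the last picture shows the marker in its stand. The stapler, carton and stamp look undisturbed. The tape was hidden in that view, but the arm never went down near it.
- **Disagreement between cameras:** the top and wrist views differed by 3–4 mm on where the holes are. I followed the wrist view, which matched the rod tip seen in the same picture.

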